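# Index the jewellery press table and press the jig cover home

### The arm

A 6-joint arm with a two-finger parallel gripper is mounted at the origin on the work surface. World frame = base frame: x ahead of the robot, y to its left, z up, the work surface at z = 0. Lengths are in m, angles in rad, forces in N, time in s.
With the tool pointing down it reaches from about 0.325 to 1 m from the base axis. Payload 5.1 kg.
Tool frame: the origin (TCP) lies midway between the tips of the shut fingers; the grasp point (between the pads) lies manip.grip_point_offset behind it (manip.grip_point_offset is the distance from the TCP to the grasp point, in m); z points along the fingers, y is the line along which they close (so a half turn about z gives the same grasp; the last joint's range is limited). The gripper opens to 85 mm and grips with 20 to 120 N. Pads are 22 mm wide; open, the fingers measure 114 mm over their backs; the gripper's body (76 mm by 85 mm) begins 54 mm behind the grasp point. The pads swing forward as they close: fully open they stand 13 mm farther back than shut.
Start: joints at [-1.323, 0.124, 1.65, -0, 1.367, -0.083], TCP at [0.211, -0.615, 0.231] pointing down, gripper open.
Joint ranges: [-2.61, 2.61], [-1.02, 2.33], [0.03, 2.71], [-1.35, 4.49], [0.32, 2.68], [-2.91, 2.91]. Speed limits (rad/s): [2.57, 2.57, 3.14, 3.14, 3.14, 3.14].

### API

Orientations are given as [roll, pitch, yaw] about the fixed x, y, z axes, in that order (R = Rz(yaw) Ry(pitch) Rx(roll)).
In Python, from plant import manip, fingers, kin, vision, job, spotter, current_time, current_joint_positions, current_dq, current_effort, current_ee_pos, current_tool_rot, current_force, current_wrist_torque, current_opening, current_finger_force gives the robot as it stands. The module is installed in compiled form; this text tells all that it offers. Calls block until the motion is done:
- manip.move_to(position, orientation): joint-space move of the TCP to a pose.
- manip.movel(position, frame=None, vel=0.15, f_stop=None): straight line of the TCP; frame=None keeps the orientation; vel is the mean speed in m/s. With f_stop (N) it stops when the force on the tool has changed by that much, and returns True; else False.
- manip.move_joints(angles): joint-space move.
- fingers.gripper_to(opening, newtons=None): finger opening in m; newtons is the grip in N (None keeps the last); returns when the fingers have stopped.
- manip.dwell(seconds).
- kin.solve_ik(position, orientation): joint angles nearest the present ones, or None.
- vision.camera(name): name is "scene" or "top" or "wrist"; returns a dict with "image" (400x640x3 uint8, blue, green, red), "vertical_fov" (degrees; the focal length in pixels is half the picture's height over the tangent of half this angle, whatever the lens; pixels are square), "cx", "cy" (the principal point, pixels), "k1" (the pictures are not rectified: a ray, as slopes to the right and down, at radius r is drawn at 1 + k1 r^2 times it, then the intrinsics apply), "position" and "rotation" of the camera in the world. Camera axes: x right, y up, looking along -z (the intrinsics and any distortion apply to the point x, -y, -z); pixel columns grow to the right and rows downward; lengths in m; the calibration is good to about 2 mm. A picture is of the moment at which its call begins. There is no depth.
A pose or a line that the arm cannot do raises manip.PlanningError and nothing moves.
- job.close_job(): hands the job in; it is judged then, once.
Trained networks look in a picture, given as the dict that the camera call returned (one of the last four; its "shot" number tells which), for a name from the list of things; names that differ only in an ending like _2 or _b are one class to them, and where a whole thing is asked for, a point or a joint stands for the part that bears it (a point fixed in the world has none). Each returns a list of dicts, best first, with "p" (0 to 1); they miss things now and then, are a little off and sometimes report something else, mostly with a low value. They report only what shows in the picture. A call takes as long as a camera call. They do not tell look-alikes from the thing itself.
- spotter.trace(picture, query): "mask" (400x640 bool, what is visible of it) and "rect" ([left, top, right, bottom] as shares, 0 to 1, of the picture: columns of its width, rows of its height, round what is visible of it).
- spotter.tip_of(picture, query): "point" ([row, column] as shares, 0 to 1, of the picture: columns of its width, rows of its height: a listed point, or the origin of a listed thing).
Readings, each from a call of its own:
- current_time(): time.
- current_joint_positions(): joint angles.
- current_dq(): joint speeds.
- current_effort(): joint torques, N m.
- current_ee_pos(): TCP position.
- current_tool_rot(): TCP orientation.
- current_force(): force on the tool from outside, world axes, zero at the start.
- current_wrist_torque(): the same for the moment, N m.
- current_opening(): finger opening in m.
- current_finger_force(): force on a finger pad.
Only numpy, scipy, OpenCV 4.12 (cv2) and the standard library are available. Lean on these libraries where they do the work, as an engineer would, in place of code of your own. Each camera call takes 0.05 s, during which the arm holds its last target. There are 200 camera calls.

### The job

Turn the indexing table one click anticlockwise (seen from above), so that the station with the copper blank and its locating pin rests at the red pointer, and let go of it. Then take the jig cover by its black grip, fit it over the pin so that it drops flat onto the copper blank, lined up with the blank, and press it down until the sprung bed is right down. Finish while still holding the cover pressed down there, and leave the other things on the bench where they are.

Things in the scene. Friction and masses are not known exactly. Their poses are not given: they have to be found in the camera images.
- index_base: fixed round dark base of the indexing table, 170 across; origin on the bench under the centre of the table's axis (vertical). Its -x axis points from the table's axis to the red pointer, an upright 24 wide and 46 high standing 112 to 124 from the axis. Its yaw varies from start to start by up to 0.3 either way
- turntable (a joint): angle of the turning aluminium disc (210 across, its top 42 above the bench), in rad, growing anticlockwise seen from above. It clicks at -1.571, 0 and +1.571 (spring detents: about 0.4 N m to push off a click; it runs into the nearest click by itself when let go) and has stops at +-1.9. It starts at the click at -1.571; at 0 the copper blank stands at the red pointer
- handle (a point): the black upright round post on the disc by which the table is turned: 14 thick, standing 88 from the table's axis, its top 102 above the bench; the point is on the post's axis 72 above the bench and moves with the disc. On the disc it is 135 degrees clockwise of the bed
- seat (a point): centre of the upper face of the copper blank, at the foot of the locating pin, on the sprung bed; it stands 65 from the table's axis, 64 above the bench with the bed up. The bed is a dark block 56 (its x, radial) x 70 (its y, tangential) with the copper blank 50 x 64 on top; in its middle stands the steel pin, 10 thick, 8 high, its top bevelled. z points up. The other three stations carry only low round dies, 46 across, whose tops are 50 above the bench
- bed (a joint): how far the sprung bed is pressed down, in m: 0 up, 0.005 right down on its stop. It needs about 2 to 3 N beyond the cover's weight to start moving and about 8 to 9 N beyond it to reach the stop
- cover_grip (a point): the jig cover, 0.17 to 0.29 kg: an aluminium plate 56 (x) x 70 (y) x 12 thick, with a black upright grip bar 18 (x) x 50 (y) on its middle, from 12 to 56 above the plate's underside. The point is the middle of the bar, 36 above the underside; z points up. It starts lying on the bench. Beneath, hidden, is a round hole 13 across and 12 deep with a 2 bevel, in the middle of the plate. Fitted, its x and y lie along the bed's x and y (either way round)
- cover_foot (a point): centre of the cover's underside (the mouth of its hole), 36 straight below cover_grip; same axes
- copper_bowl: bystander, loose, not to be shifted: small open copper bowl, 72 across, 30 high; origin at the middle of its underside
- timer: bystander, loose, not to be shifted: flat white kitchen timer, 50 x 66 x 16; origin at the middle of its underside
- spray_bottle: bystander, loose, not to be shifted: green bottle with white cap, 36 across, 100 high; origin at the middle of its underside
- enamel_jar: bystander, loose, not to be shifted: grey jar with white cap, 56 across, 60 high; origin at the middle of its underside
- enamel_jar2: bystander, loose, not to be shifted: blue jar with black cap, 56 across, 60 high; origin at the middle of its underside
- brush: bystander, loose, not to be shifted: paint brush lying flat, 170 long; origin at the middle of its underside
- pliers: bystander, loose, not to be shifted: pliers with yellow handles lying flat, about 135 long, 14 high; origin at the middle of its underside
Things that resemble listed ones, but are neither listed nor needed, are in the scene too. What is shaped like the part that bears cover_grip but pink is not meant.

How it is judged:
On the way, in this order (a step that is already met when the one before it is completed fails the run):
1. the table rests at the next click (turntable within 0.12 rad of 0) and is let go, the cover not yet on the pin (value of joint turntable between -0.12 and 0.12 rad and contact force between the fingers and turntable below 0.3 N and horizontal distance between cover_foot and seat above 0.05 m), for 0.3 s.
2. the cover is carried, gripped, above the bed (value of joint turntable between -0.12 and 0.12 rad and horizontal distance between cover_foot and seat below 0.03 m and z of cover_foot in the frame of seat above 0.004 m and contact force between the fingers and cover above 1 N), for 0.02 s.
At the end, for the whole second after the job is handed in: Table within 0.12 rad of its click at 0; cover over the pin (centres within 3 mm), its underside within 2 mm of the blank, level within 0.06 rad, square to the bed within 0.17 rad; bed pressed down more than 4 of its 5 mm; fingers still on the cover (more than 3 N) (value of joint turntable between -0.12 and 0.12 rad and horizontal distance between cover_foot and seat below 0.003 m and z of cover_foot in the frame of seat between -0.003 and 0.002 m and angle between the x axis of cover_foot and the x axis of seat, either way round below 0.17 rad and angle between cover_foot's own z axis and vertical below 0.06 rad and value of joint bed above 0.004 m and contact force between the fingers and cover above 3 N); the arm keeps its last pose, push and grip.
It fails at once if a bystander is shifted more than 30 mm (distance of any of copper_bowl, timer, spray_bottle, enamel_jar, enamel_jar2, brush, pliers from where it was at the start of the episode above 0.03 m).
It also fails if it takes over 54 s, if anything falls off the work surface, if the arm or the gripper's body presses on something with over 40 N, if the wrist force passes 120 N, or if a joint passes its speed limit or range.

## Working session

There is one attempt and no reset: what is moved stays moved. The work goes in short steps, each a Python script; the robot and the scene stay as the last script left them, time stands still between calls to the robot, and variables do not carry over. Pictures are saved under pics/ and viewed, at most 10 in all, crops included, and the job is handed in when it is done.

```bash
mkdir -p pics; cat > h.py <<'E'
import numpy as np, cv2
from plant import *
def K(c):
    f=200/np.tan(np.radians(c["vertical_fov"])/2); return f
def ray(c,u,v):
    f=K(c); d=np.array([(u-c["cx"])/f,(v-c["cy"])/f]); s=d.copy()
    for _ in range(20): s=d/(1+c["k1"]*(s@s))
    R=np.array(c["rotation"]); return np.array(c["position"]),R@np.array([s[0],-s[1],-1.])
def at_z(c,u,v,z):
    p,d=ray(c,u,v); return p+d*(z-p[2])/d[2]
def proj(c,P):
    q=np.array(c["rotation"]).T@(np.array(P)-np.array(c["position"])); s=np.array([q[0],-q[1]])/-q[2]
    return s*(1+c["k1"]*(s@s))*K(c)+[c["cx"],c["cy"]]
def tri(a,b):
    (p,d),(q,e)=a,b; d=d/np.linalg.norm(d);e=e/np.linalg.norm(e)
    A=np.eye(3)-np.outer(d,d);B=np.eye(3)-np.outer(e,e)
    x=np.linalg.solve(A+B,A@p+B@q); return x,np.linalg.norm(A@(x-p))
E
python3 - <<'E'
from h import *
C={}
for n in("top","scene"):
    c=vision.camera(n);C[n]=c;cv2.imwrite(f"pics/{n}0.png",c["image"]);print(n,c["position"],c["vertical_fov"])
    for q,z in(("index_base",0),("handle",.072),("seat",.064),("cover_grip",.036),("turntable",.042)):
        for r in spotter.tip_of(c,q)[:3] if q!="turntable" else []:
            v,u=r["point"][0]*400,r["point"][1]*640; print(n,q,round(r["p"],2),round(u),round(v),at_z(c,u,v,z).round(3))
print(manip.grip_point_offset,current_time(),current_opening())
E
```

```text
top [ 0.40012194 -0.00878917  1.39761796] 49.059301439480265Traceback (most recent call last):
  File "<stdin>", line 7, in <module>
  File "h.py", line 10, in at_z
    p,d=ray(c,u,v); return p+d*(z-p[2])/d[2]
                                        ~^^^
IndexError: invalid index to scalar variable.
```

View pics/top0.png

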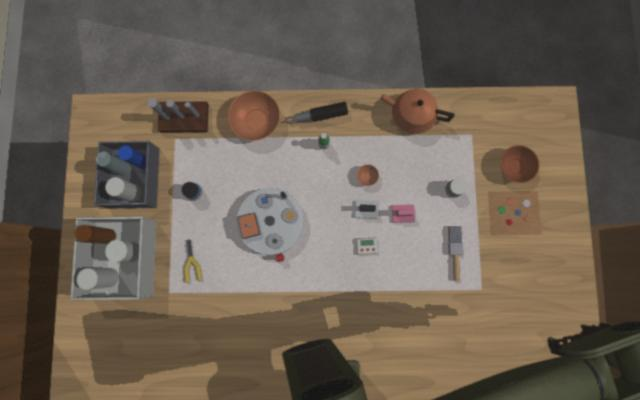

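The top view shows the turntable at (270,221), the bed with the copper blank at (249,226), the red pointer at (279,258) and the handle at (283,195). The cover candidates are the grey plate with the black bar at (367,210) and the pink one at (402,213). I take the grey one, since pink is excluded.

```bash
sed -i 's/^import numpy.*/&\nfrom scipy.spatial.transform import Rotation as Ro\ndef RM(r):\n    r=np.asarray(r,float)\n    return r if r.shape==(3,3) else Ro.from_euler("xyz",r).as_matrix() if r.size==3 else Ro.from_quat(r).as_matrix()/; s/np.array(c\["rotation"\])/RM(c["rotation"])/g' h.py
python3 - <<'E'
from h import *
C={}
for n in("top","scene"):
    c=vision.camera(n);C[n]=c;cv2.imwrite(f"pics/{n}0.png",c["image"]);print(n,c["position"],c["rotation"],c["vertical_fov"],c["k1"])
    for q,z in(("index_base",0),("handle",.072),("seat",.064),("cover_grip",.036)):
        for r in spotter.tip_of(c,q)[:3]:
            v,u=r["point"][0]*400,r["point"][1]*640; print(n,q,round(r["p"],2),round(u),round(v),at_z(c,u,v,z).round(3))
print(manip.grip_point_offset,current_time(),current_opening(),current_tool_rot())
im=C["top"]["image"][180:270,220:430];cv2.imwrite("pics/crop.png",cv2.resize(im,None,fx=3.8,fy=3.8,interpolation=cv2.INTER_CUBIC))
E
```

```text
top [ 0.40012194 -0.00878917  1.39761796] [ 0.14862697  0.01278109 -1.58240168] 49.059301439480265 -0.013666059619625283
top handle 0.71 282 195 [0.606 0.124 0.072]
top seat 0.88 245 225 [0.514 0.238 0.064]
top cover_grip 0.87 368 208 [ 0.564 -0.141  0.036]
top cover_grip 0.68 406 213 [ 0.548 -0.26   0.036]
scene [ 1.5691073 -0.4746773  1.0374327] [ 0.85752265 -0.00214757  1.12457192] 45.189696906878225 -0.1286882781166972
scene index_base 0.77 356 197 [0.54  0.161 0.   ]
scene index_base 0.45 259 209 [ 0.455 -0.15   0.   ]
scene handle 0.82 354 196 [0.602 0.115 0.072]
scene handle 0.53 289 253 [ 0.737 -0.161  0.072]
scene seat 0.51 370 173 [0.517 0.224 0.064]
scene seat 0.47 192 273 [ 0.686 -0.418  0.064]
scene cover_grip 0.6 238 231 [ 0.558 -0.25   0.036]
scene cover_grip 0.59 276 219 [ 0.559 -0.129  0.036]
0.0187 0.6 0.08543032431400428 [ 3.14155252e+00 -2.24233157e-05  3.30788438e-01]
```

View pics/scene0.png

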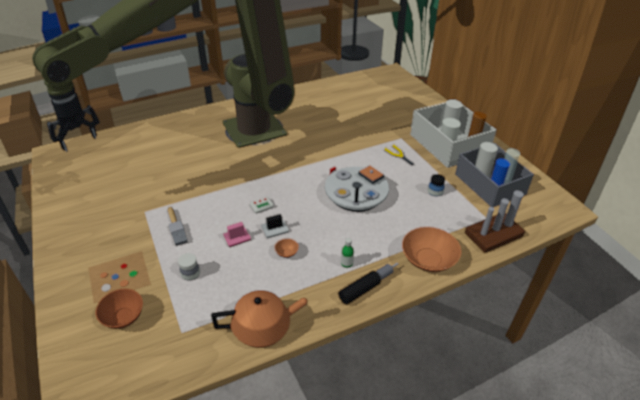

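View pics/crop.png

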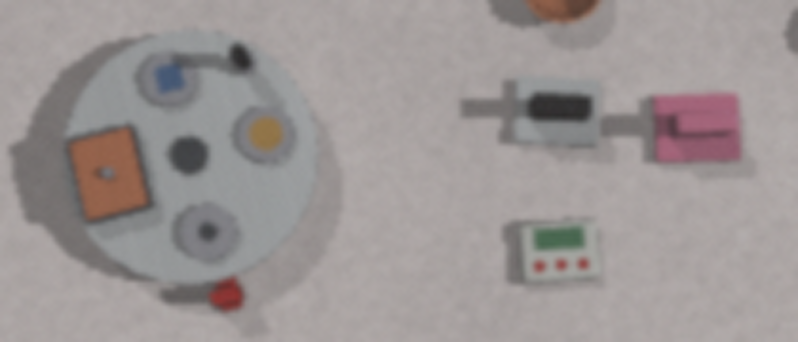

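The scene and crop views confirm the grey plate with the black bar, top (367,208) and scene (275,220), as the cover. The pink one at top (402,213) is the look-alike. Next I compute the table axis from the disc and handle.

```bash
python3 - <<'E'
from h import *
t=vision.camera("top"); s=vision.camera("scene")
def cr(x,y): return 220+(x+.5)/3.8-.5,180+(y+.5)/3.8-.5
for n,x,y,z in(("axis",191.5,156,.042),("pin",109,174,.072),("blank",110,174,.064),("hpost",240,52,.102),("pointer",227,291,.046),("bar",560,107,.056),("plate",557,113,.012)):
    print(n,at_z(t,*cr(x,y),z).round(4))
cs=[(71,141),(131,127),(150,207),(87,221)]
P=np.array([at_z(t,*cr(*a),.064) for a in cs]);print("blank c",P.mean(0).round(4),P.round(3).tolist())
for c in(t,s):
    r=spotter.trace(c,"turntable")
    if r:
        m=r[0]["mask"].astype(np.uint8);k=max(cv2.findContours(m,0,1)[0],key=cv2.contourArea)
        W=np.array([at_z(c,u,v,.042)[:2] for u,v in k[:,0]]).astype(np.float32)
        o,rad=cv2.minEnclosingCircle(W);print("disc",r[0]["p"],o,rad,cv2.fitEllipse(W))
    for r in spotter.trace(c,"cover_grip")[:2]:
        v,u=np.nonzero(r["mask"]);print("cov",round(r["p"],2),u.mean(),v.mean(),at_z(c,u.mean(),v.mean(),.02).round(3))
E
```

```text
axis [0.5296 0.1645 0.042 ]
pin [0.5131 0.2266 0.072 ]
blank [0.5138 0.2273 0.064 ]
hpost [0.6056 0.119  0.102 ]
pointer [0.4197 0.1348 0.046 ]
bar [ 0.5642 -0.1362  0.056 ]
plate [ 0.5646 -0.1377  0.012 ]
blank c [0.5139 0.2275 0.064 ] [[0.541, 0.259, 0.064], [0.552, 0.211, 0.064], [0.487, 0.195, 0.064], [0.476, 0.245, 0.064]]
cov 0.84 366.012285012285 208.7076167076167 [ 0.566 -0.136  0.02 ]
cov 0.76 402.84444444444443 212.9679012345679 [ 0.551 -0.252  0.02 ]
cov 0.83 236.20425531914893 234.10425531914893 [ 0.553 -0.256  0.02 ]
cov 0.6 273.90557939914163 225.6824034334764 [ 0.568 -0.141  0.02 ]
```

```bash
cat >> h.py <<'E'
AX=np.array([.5296,.1645]); YAW=.257
def hp(th,z): return [AX[0]+.088*np.cos(th),AX[1]+.088*np.sin(th),z]
E
python3 - <<'E'
from h import *
t0=YAW+np.pi/2-3*np.pi/4
fingers.gripper_to(.04,30)
manip.move_to(hp(t0,.17),[np.pi,0,t0])
print(manip.movel(hp(t0,.066),vel=.12,f_stop=8),current_ee_pos(),current_force())
for a in np.radians([10,20,30,40,50,60,70,80,90]):
    manip.movel(hp(t0+a,.066),frame=[np.pi,0,t0+a],vel=.12)
    print(round(a,2),current_force().round(2) if hasattr(current_force(),'round') else current_force())
manip.dwell(.4);print(current_force(),current_time())
c=vision.camera("top");print(spotter.tip_of(c,"handle")[:1],spotter.tip_of(c,"seat")[:1])
cv2.imwrite("pics/t1.png",cv2.resize(c["image"][150:290,180:420],None,fx=3,fy=3,interpolation=cv2.INTER_CUBIC))
E
```

```text
False [0.60642047 0.12020359 0.06703842] [ 0.12334519  0.2119193  -0.26897251]
0.17 [-0.22  0.08 -0.06]
0.35 [ 0.99 -3.67  1.56]
0.52 [ 0.59 -0.51  0.94]
0.7 [-0.42  0.36 -0.13]
0.87 [0.18 0.21 0.15]
1.05 [-0.53 -0.33  1.2 ]
1.22 [0.4  0.28 0.6 ]
1.4 [-0.38 -0.17 -0.94]
1.57 [-0.05 -0.01  0.23]
[ 1.46111393 -0.04081766 -1.52966377] 8.6917
[{'point': [0.516, 0.3786], 'p': 0.88}] [{'point': [0.5975, 0.4205], 'p': 0.78}]
```

View pics/t1.png

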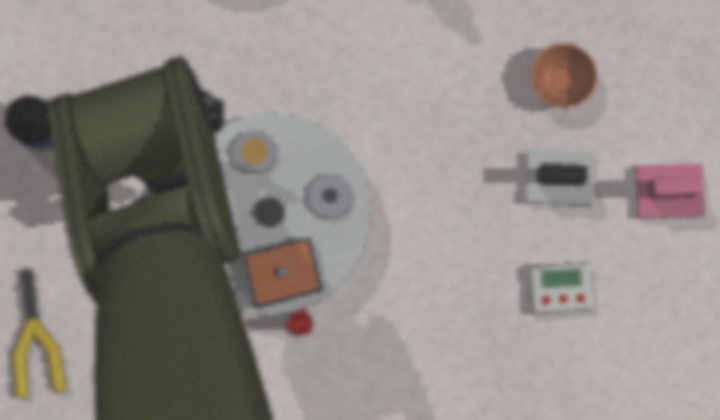

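The table is turned: bed centre at crop (281,272), next to the red pointer at (299,322). Next I release, then look at the bed and the cover from close up.

```bash
python3 - <<'E'
from h import *
t=YAW+np.pi/2-np.pi/4
fingers.gripper_to(.06); manip.dwell(.2)
manip.movel(hp(t,.2),vel=.2)
s=AX-.065*np.array([np.cos(YAW),np.sin(YAW)]);print("seat pred",s)
def look(n,p,yaw,q,z):
    manip.move_to(p,[np.pi,0,yaw]); manip.dwell(.2)
    c=vision.camera("wrist"); np.save(f"{n}.npy",c,allow_pickle=True)
    print(n,c["position"],current_ee_pos())
    for r in spotter.tip_of(c,q)[:2]:
        v,u=r["point"][0]*400,r["point"][1]*640;print(q,r["p"],u,v,at_z(c,u,v,z).round(4))
    return c["image"]
a=look("ws",[s[0],s[1],.26],YAW+np.pi/2,"seat",.064)
b=look("wc",[.565,-.137,.24],np.pi/2,"cover_grip",.036)
cv2.imwrite("pics/w.png",np.vstack([a,b])[::1]) if 0 else cv2.imwrite("pics/wa.png",a); cv2.imwrite("pics/wb.png",b)
print(current_time())
E
```

```text
seat pred [0.4667348  0.14797829]
ws [0.44742755 0.22277746 0.40105923] [0.46689994 0.14825376 0.25927249]
seat 0.72 325.312 172.0 [0.4711 0.1496 0.064 ]
wc [ 0.56503043 -0.05868861  0.38226739] [ 0.565092   -0.13586315  0.2402783 ]
cover_grip 0.85 320.192 170.32 [ 0.5647 -0.1358  0.036 ]
cover_grip 0.78 306.496 268.32 [ 0.5482 -0.2581  0.036 ]
12.8167
```

View pics/wa.png

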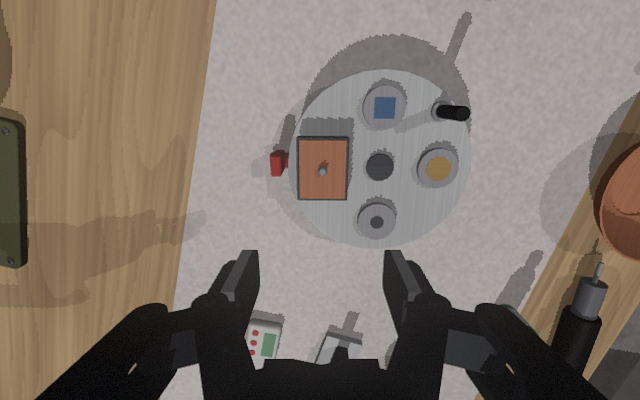

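View pics/wb.png

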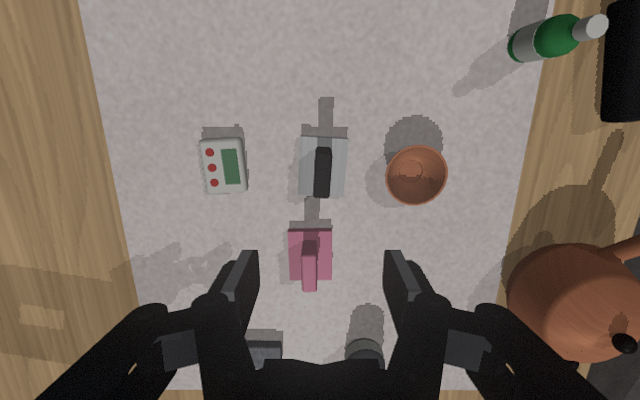

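The first wrist view shows the blank at (323,168) with the pin in its middle and the pointer at left (278,163). The second shows the cover at (322,165), the pink look-alike at (310,255), and nothing in the way of the fingers. Next: refine, grasp and check the hold.

```bash
python3 - <<'E'
from h import *
c=np.load("ws.npy",allow_pickle=True).item(); im=c["image"][120:215,285:360].astype(int)
m=((im[...,2]-im[...,0])>50).astype(np.uint8); k=max(cv2.findContours(m,0,1)[0],key=cv2.contourArea)
W=np.array([at_z(c,u+285,v+120,.064)[:2] for u,v in cv2.convexHull(k)[:,0]]).astype(np.float32)
print("blank",cv2.minAreaRect(W), cv2.minAreaRect(W)[0]-AX)
c=np.load("wc.npy",allow_pickle=True).item()
im=c["image"]; sub=im[120:210,290:360].astype(int); m=(sub.max(2)<60).astype(np.uint8)
k=max(cv2.findContours(m,0,1)[0],key=cv2.contourArea)
print("bar px",cv2.boundingRect(k),cv2.minAreaRect(k))
W=np.array([at_z(c,u+290,v+120,.056)[:2] for u,v in cv2.convexHull(k)[:,0]]).astype(np.float32);print(cv2.minAreaRect(W))
cv2.imwrite("pics/cc.png",cv2.resize(im[110:215,280:370],None,fx=5,fy=5,interpolation=cv2.INTER_CUBIC))
E
```

```text
blank ((0.4671289622783661, 0.15076248347759247), (0.049396026879549026, 0.06356892734766006), 14.070212364196777) [-0.06247104 -0.01373752]
bar px (24, 27, 18, 51) ((32.50249481201172, 51.95012664794922), (16.17978858947754, 50.38705825805664), 2.862405300140381)
((0.5669986009597778, -0.1337568163871765), (0.05378047749400139, 0.01674778386950493), 86.99690246582031)
```

View pics/cc.png

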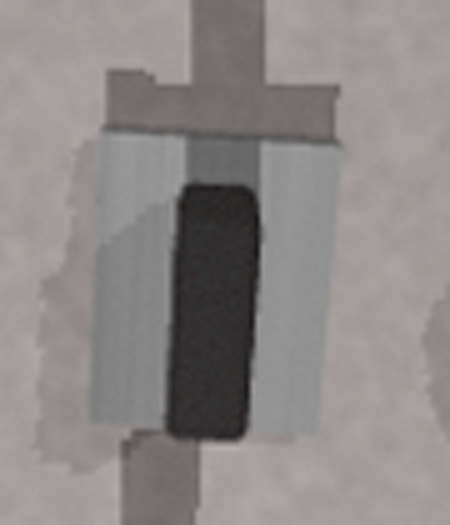

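```bash
python3 - <<'E'
from h import *
y=np.pi/2-.052
fingers.gripper_to(.06)
manip.move_to([.5655,-.1357,.13],[np.pi,0,y])
print(manip.movel([.5655,-.1357,.019],vel=.12,f_stop=8),current_ee_pos())
fingers.gripper_to(0,70); print(current_opening(),current_finger_force(),current_ee_pos())
manip.movel([.5655,-.1357,.18],vel=.15); manip.dwell(.2)
print(current_opening(),current_finger_force(),current_force(),current_time())
c=vision.camera("wrist");np.save("wg.npy",c,allow_pickle=True);cv2.imwrite("pics/wg.png",c["image"])
print(current_ee_pos(),current_tool_rot(),spotter.tip_of(c,"cover_grip")[:1])
E
```

```text
False [ 0.56640085 -0.13599925  0.0201019 ]
0.017037198982938564 69.05447959899902 [ 0.56608054 -0.13589617  0.01979591]
0.017377053902181895 68.24241399765015 [-0.65632906 -0.47380819 -2.25684053] 16.5083
[ 0.56513316 -0.13558409  0.17908015] [-3.14015524e+00 -3.90439291e-04  1.51883731e+00] [{'point': [0.704, 0.5019], 'p': 0.73}]
```

View pics/wg.png

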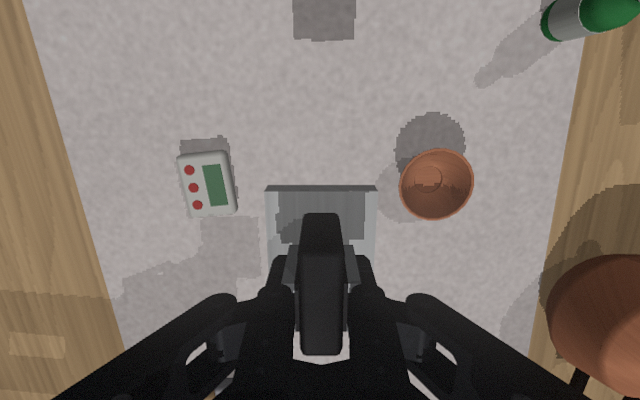

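The wrist view shows the cover held square, with its far edge at row about 188 and columns 265–378. Next I compute its offset in the hand and carry it over the bed.

```bash
python3 - <<'E'
from h import *
c=np.load("wg.npy",allow_pickle=True).item(); e=np.array(current_ee_pos())
g=cv2.cvtColor(c["image"],cv2.COLOR_BGR2GRAY).astype(int)
for u in(280,300,350,365): print(u,g[180:198,u].tolist())
print(g[189,258:272].tolist(),g[189,370:386].tolist())
Rt=Ro.from_euler("z",1.5188-np.pi/2).as_matrix()
for u,v,z in((265,185.5,.159),(377,185.5,.159),(265,190.5,.171),(377,190.5,.171)):
    print((Rt.T@(at_z(c,u,v,z)-e)).round(4))
S=np.array([.4671,.1508]); y=.2456+np.pi/2
manip.move_to([S[0],S[1],.15],[np.pi,0,y]); manip.dwell(.2)
c=vision.camera("wrist");cv2.imwrite("pics/wo.png",c["image"]);np.save("wo.npy",c,allow_pickle=True)
print(current_ee_pos(),current_tool_rot(),current_time(),current_force())
for n in("top","scene"):
    c=vision.camera(n)
    for q in("cover_foot","cover_grip","seat"): print(n,q,[(r["p"],r["point"][1]*640,r["point"][0]*400) for r in spotter.tip_of(c,q)[:2]])
    print(proj(c,[*S,.15]),proj(c,[*S,.064]))
E
```

```text
280 [165, 165, 164, 166, 153, 93, 80, 81, 80, 81, 83, 99, 112, 109, 112, 111, 110, 111]
300 [161, 162, 161, 163, 152, 92, 80, 79, 80, 77, 76, 94, 110, 108, 108, 107, 109, 106]
350 [164, 160, 161, 166, 154, 93, 76, 81, 82, 78, 92, 111, 108, 106, 108, 106, 106, 104]
365 [166, 166, 168, 170, 156, 90, 76, 79, 80, 78, 84, 96, 122, 147, 146, 146, 147, 145]
[162, 164, 162, 160, 159, 161, 154, 111, 79, 79, 81, 80, 81, 80] [76, 79, 76, 78, 76, 74, 91, 129, 142, 144, 142, 139, 140, 140, 143, 144]
[-0.0294  0.033  -0.0203]
[ 0.0293  0.033  -0.0203]
[-0.0273  0.0337 -0.0083]
[ 0.0273  0.0338 -0.0083]
[0.46768991 0.15005289 0.15014567] [3.14134296e+00 9.01649575e-05 1.81475047e+00] 18.025 [ 0.88698529 -0.23817065 -3.04160047]
top cover_foot [(0.68, 403.328, 212.32000000000002)]
top cover_grip [(0.95, 403.712, 213.60000000000002)]
top seat [(0.46, 270.016, 241.32)]
[269.8950893  238.97055928] [273.50321549 240.45192311]
scene cover_foot [(0.86, 236.67200000000003, 241.32)]
scene cover_grip [(0.77, 234.496, 227.32000000000002), (0.59, 344.0, 141.92000000000002)]
scene seat [(0.81, 343.61600000000004, 171.32)]
[344.81913879 149.34473075] [343.83130463 170.62478752]
```

View pics/wo.png

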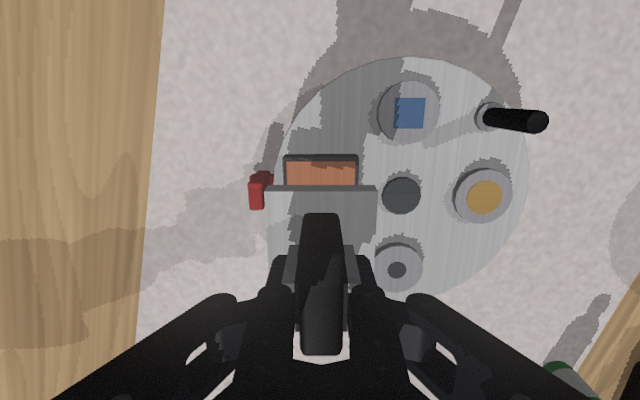

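The view shows the plate centred on the blank across the fingers: plate columns 265–378, blank 286–357. Next I compute the offset along y from the blank's far edge in this same picture.

```bash
python3 - <<'E'
from h import *
c=np.load("wo.npy",allow_pickle=True).item(); e=np.array(current_ee_pos()); r=current_tool_rot()
Rt=Ro.from_euler("z",r[2]-np.pi/2).as_matrix()
im=c["image"].astype(int); m=((im[...,2]-im[...,0])>50)
sub=m[150:184,275:370]
for v in range(150,184,6):
    w=np.nonzero(m[v,275:370])[0]; print(v,(w.min()+275,w.max()+275) if len(w) else None)
print("top rows",[150+np.nonzero(sub[:,u-275])[0].min() for u in(295,310,325,340,350)])
def L(u,v,z): return (Rt.T@(at_z(c,u,v,z)-e)).round(4)
v0=np.median([150+np.nonzero(sub[:,u-275])[0].min() for u in(295,310,325,340,350)])-.5
w=np.nonzero(m[int(v0)+12,275:370])[0]
print("blank",L(w.min()+274.5,v0+12,.064),L(w.max()+275.5,v0+12,.064),"edge",L(321.5,v0,.064))
z=e[2]-.0198
g=cv2.cvtColor(c["image"],6).astype(int); print(g[180:196,300].tolist(),g[189,258:272].tolist(),g[189,370:386].tolist())
print("plate",L(264.5,185,z),L(377.5,185,z))
E
```

```text
150 None
156 None
162 (np.int64(286), np.int64(354))
168 (np.int64(286), np.int64(354))
174 (np.int64(287), np.int64(354))
180 (np.int64(287), np.int64(354))
top rows [np.int64(162), np.int64(162), np.int64(162), np.int64(162), np.int64(162)]
blank [-0.0246  0.0229 -0.086 ] [ 0.0251  0.0228 -0.086 ] edge [ 0.001   0.0318 -0.086 ]
[125, 125, 125, 125, 118, 89, 85, 86, 86, 86, 88, 104, 121, 120, 118, 120] [86, 86, 80, 69, 60, 53, 59, 75, 88, 88, 90, 87, 89, 90] [83, 85, 86, 83, 84, 83, 108, 151, 150, 146, 147, 152, 135, 75, 52, 70]
plate [-0.0291  0.0322 -0.0198] [ 0.0302  0.0321 -0.0198]
```

```bash
python3 - <<'E'
from h import *
p=[.4669,.1521]
manip.movel([*p,.105],vel=.1); manip.dwell(.2); print(current_ee_pos(),current_force())
print(manip.movel([*p,.084],vel=.03,f_stop=4)); print(current_ee_pos(),current_tool_rot(),current_force(),current_wrist_torque(),current_time())
E
```

```text
[0.46760964 0.15226691 0.10600132] [-0.63458792  0.53881356 -2.41896284]
True
[0.46627659 0.1519494  0.0832765 ] [-3.13984991e+00 -3.73407160e-05  1.81641831e+00] [0.31780704 0.4940425  3.30967766] [ 0.05261987 -0.14875788  0.02749947] 19.9417
```

It dropped over the pin (TCP z 0.083, while resting on the pin would be 0.092). Now the press.

```bash
python3 - <<'E'
from h import *
e=current_ee_pos(); z=.083
while z>.068:
    z-=.001; manip.movel([.4669,.1521,z],vel=.02); manip.dwell(.1)
    f=current_force(); e=current_ee_pos(); print(round(z,3),np.round(e,4),np.round(f,1))
    if f[2]>17: break
manip.dwell(.5);print(current_force(),current_ee_pos(),current_tool_rot(),current_finger_force(),current_wrist_torque(),current_time())
c=vision.camera("wrist");cv2.imwrite("pics/end.png",c["image"])
E
```

```text
0.082 [0.4673 0.1522 0.0824] [-0.7  0.1  4.1]
0.081 [0.4673 0.1522 0.0814] [-1.  -0.   5.3]
0.08 [0.4673 0.1522 0.0806] [-1.6  0.8  6.2]
0.079 [0.4673 0.1522 0.0797] [-1.3 -0.9  6.7]
0.078 [0.4673 0.1522 0.0789] [-2.4 -0.3  8.3]
0.077 [0.4674 0.1522 0.0787] [-5.3 -1.2 13.1]
0.076 [0.4675 0.1522 0.0787] [-8.  -1.3 19.3]
[-9.48690346 -2.69227976 19.12268409] [0.46746626 0.15222552 0.07869629] [-3.13675910e+00 -5.66920244e-05  1.81656976e+00] 71.61312103271484 [-0.2576425   1.22491027 -0.01907131] 22.8917
```

View pics/end.png

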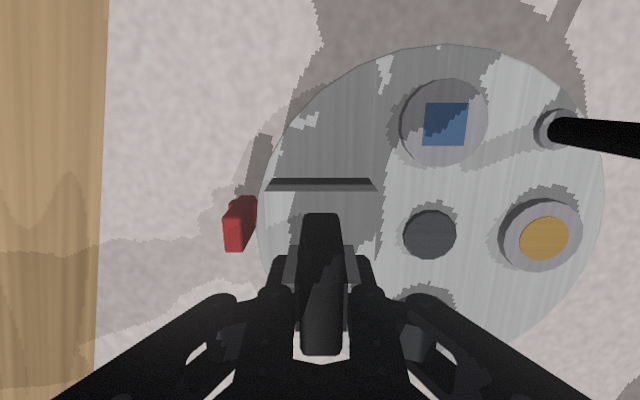

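The view shows the plate flat and square over the bed, with its far edge at row about 185, no blank showing, and the pointer beside it. The push force rises steeply at z 0.0787, so the bed is on its stop.

```bash
python3 -c "
from plant import *
print(job.close_job())"
```

```text
the job is handed in; nothing more can be done
None
```

I turned the table one click and let go, fitted the cover over the pin, and handed in the job holding the cover pressed with the bed on its stop at about 19 N; no verdict came back.

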